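# Clear the checked glass samples and hold the amber one in the light

## Task

Stand the blue and the green glass blocks upright and square in the two empty pockets of the wooden sample tray, one in each, setting them down rather than dropping them. Then pick up the amber block and hold it upright and still in the middle of the light path between the lamp and the white screen, with its clear faces towards lamp and screen, and finish while still holding it there, touching nothing but the gripper. Your fingers may touch the blocks only on their white frosted faces, never on the clear coloured glass; do not tip any block over, and leave the red block and everything else on the bench where it is.

Things in the scene. Friction and masses are not known exactly. Their poses are not given: they have to be found in the camera images.
- amber: amber (orange-yellow) glass sample block, 26 (own x) x 28 (own y) x 64 mm tall, about 110 g, standing upright; origin at the centre of its underside. Its two faces across own x are clear coloured glass and must not be touched by the fingers; its two faces across own y are white frosted plates 24 mm wide, 62 mm tall and 2 mm proud of the glass (28 mm from one to the other): the only faces to grip
- amber_mid (a point): middle of the amber block, 32 mm above its underside; same axes as the block
- blue: blue glass sample block, 26 (own x) x 28 (own y) x 64 mm tall, about 110 g, standing upright; origin at the centre of its underside. Its two faces across own x are clear coloured glass and must not be touched by the fingers; its two faces across own y are white frosted plates 24 mm wide, 62 mm tall and 2 mm proud of the glass (28 mm from one to the other): the only faces to grip
- green: green glass sample block, 26 (own x) x 28 (own y) x 64 mm tall, about 110 g, standing upright; origin at the centre of its underside. Its two faces across own x are clear coloured glass and must not be touched by the fingers; its two faces across own y are white frosted plates 24 mm wide, 62 mm tall and 2 mm proud of the glass (28 mm from one to the other): the only faces to grip
- red: red block like the others, already standing in the tray's pocket at the +y end; leave it there
- tray: fixed wooden sample tray, 76 (x) x 196 (y) x 18 mm high, origin at the centre of its underside on the table; three square pockets 39 x 39 mm and 12 mm deep (floors 6 mm above the table) in a row along its y, centres 60 mm apart
- tray_hole0 (a point): centre of the mouth of the empty end pocket (-y end of the tray), level with the tray's top; its floor is 12 mm lower
- tray_hole1 (a point): centre of the mouth of the empty middle pocket, likewise
- rig: fixed colour-check stand on the table: grey base plate 260 x 110 x 14 mm, a black lamp (50 mm across) at its -x end and a white upright screen 80 x 80 mm at its +x end, free gap of 133 mm between lens and screen, open above and on both sides; tops of lamp and screen at 165 and 180 mm. Yellow cross on the base under the middle of the gap. Origin at the cross, at table level; own x runs from lamp to screen
- beam (a point): middle of the light beam, 140 mm straight above the rig's origin, midway between lamp and screen; its x axis is the level light path from lamp to screen
- tile_a: loose white ceramic tile 60 x 30 x 6 mm, a bystander; origin at its underside (leave where it is)
- tile_b: loose white ceramic tile 60 x 30 x 6 mm, a bystander; origin at its underside (leave where it is)
- nippers: tile nippers with red handles, 160 mm long, lying flat, 12 mm high, a bystander; origin at its underside (leave where it is)
- knife: orange craft knife, 170 mm long, 12 mm thick, a bystander; origin at its underside (leave where it is)
- tumbler: black drinking tumbler, 76 mm across, 158 mm tall, a bystander; origin at its underside (leave where it is)
- scriber: screwdriver-shaped scriber with yellow handle, lying along its x, up to 200 mm long, a bystander; origin at its underside (leave where it is)
- tray_hole2 (a point): centre of the mouth of the tray's third pocket (+y end), where the red block stands
Mind the look-alikes: they are no part of the job. There is more than one size of the blue; the job needs the smaller.

How it is judged:
By the outcome, as a careful person would: the job done as asked, in the order asked, and still so for the second after the job is handed in, while the arm keeps its last pose, push and grip.
It also fails if it takes over 61 s, if anything falls off the work surface, if the arm or the gripper's body presses on something with over 40 N, if the wrist force passes 120 N, or if a joint passes its speed limit or range.

## Robot

A 7-joint arm with a two-finger parallel gripper is mounted at the origin on the work surface. World frame = base frame: x ahead of the robot, y to its left, z up, the work surface at z = 0. Lengths are in m, angles in rad, forces in N, time in s.
With the tool pointing down it reaches from about 0.4 to 0.9 m from the base axis. Payload 5.6 kg.
Tool frame: the origin (TCP) lies at the very end of the fingers, on their centre line; the grasp point (between the pads) lies bot.grip_point_offset behind it (bot.grip_point_offset is the distance from the TCP to the grasp point, in m); z points along the fingers, y is the line along which they close (so a half turn about z gives the same grasp; the last joint's range is limited). The gripper opens to 92 mm and grips with 3 to 60 N. Pads are 20 mm wide; open, the fingers measure 128 mm over their backs; the gripper's body (75 mm by 189 mm) begins 69 mm behind the grasp point.
Start: joints at [-0.043, 0.468, -0.012, 1.603, 0.006, 1.071, -0.056], TCP at [0.65, -0, 0.215] pointing down, gripper open.
Joint ranges: [-2.53, 2.53], [-0.31, 2.02], [-1.57, 1.55], [0.28, 2.44], [-1.29, 4.43], [0.15, 1.84], [-2.92, 2.92]. Speed limits (rad/s): [2.57, 2.57, 3.14, 3.14, 3.14, 3.14, 3.14].

## Interface

Orientations are given as a unit quaternion [w, x, y, z].
In Python, from rig import bot, camera, get_calibration, ticket gives the robot as it stands.
- The arm moves only by the shell command python3 -m jog 'ROWS' [FORCE]. ROWS is JSON, a list of rows, each a list of 5 numbers: the gripper's target within -1 to 1 (shut at 1, half-way at 0, fully open at -1), then the shift along the tool's x, y, z in m, then the turn about the tool's z in degrees. A call has 1 to 20 rows; each row is the pose to reach, as a shift and turn from the pose commanded when the call began, along the tool's axes at that moment; what a row does not reach only later rows make up. A row lasts 1/8 s, in which the tool goes at most 62.5 mm and 10.7 degrees, less where a joint would pass 70% of its speed; a pose out of reach is approached as far as the arm can. A call with a gripper value outside its range is refused whole. The fingers move at their own pace and stop on an object; FORCE is the grip in N (left out, the last holds). Time passes only in rows, so rows that repeat a pose let the fingers close. It gives the time, the measured TCP pose, the force, the opening and the grip force at its end, in the units of the state.
- bot.sense(): the state, without advancing time (a new reading comes with each control period).
- camera(name): name is "scene" or "side" or "wrist"; returns (picture, depth): 420x560x3 uint8, red, green, blue; 420x560 float32, m along the optical axis (not along the pixel's ray), 0 where there is no reading.
- get_calibration(name): a dict with "K" (3x3 intrinsics, pixels), "rvec" (rotation vector, rad) and "tvec" (3), from world to camera coordinates, as OpenCV has them; the wrist camera has in their place "mount" (4x4, takes a point from camera to tool coordinates, whose origin is the TCP and whose axes are the flange's). Camera axes: x right, y down, z forward; pixel columns grow to the right and rows downward; lengths in m; the calibration is good to about 2 mm. The wrist camera is an equidistant fisheye: a pixel r from the principal point sees the ray r / f radians off the axis. A picture is of the moment at which its call begins: read the wrist's pose just before it. get_calibration takes no time and is no camera call.
- ticket.sign_off(): hands the job in; it is judged then, once.
The state is a dict: "t": time; "joints": joint angles; "joint_velocities": joint speeds; "tau": joint torques, N m; "position": TCP position; "orientation": TCP orientation; "contact_force": force on the tool from outside, world axes, zero at the start; "ft_torque": the same for the moment, N m; "finger_gap": finger opening in m; "finger_force": force on a finger pad.
Only numpy, scipy, OpenCV 4.12 (cv2) and the standard library are available. Lean on these libraries where they do the work, as an engineer would, in place of code of your own. Each camera call takes 0.05 s, during which the arm holds its last target. There are 200 camera calls.

## Working session

There is one attempt and no reset: what is moved stays moved. The work goes in short steps, Python scripts to look and compute and a shell command to move; the robot and the scene stay as the last step left them, time stands still between calls to the robot, and variables do not carry over. Pictures are saved under pics/ and viewed, at most 10 in all, crops included, and the job is handed in when it is done.

```bash
mkdir -p pics; python3 - <<'E'
from rig import bot,camera,get_calibration
import cv2,numpy as np
s=bot.sense();print(s['t'],s['position'],s['orientation'],s['finger_gap'],bot.grip_point_offset)
for n in("scene","side","wrist"):
    p,d=camera(n);cv2.imwrite(f"pics/{n}0.png",p[...,::-1]);np.save(f"pics/{n}0.npy",d)
    print(n,get_calibration(n))
E
```

```text
0.0 [ 6.49424039e-01 -1.04215992e-04  2.13647487e-01] [-5.52545866e-04  7.07135442e-01  7.07077585e-01 -6.71263911e-04] 0.09168728696066608 0.0187
scene {'K': array([[468.22308367,   0.        , 276.04591641],
       [  0.        , 468.22308367, 216.02899989],
       [  0.        ,   0.        ,   1.        ]]), 'rvec': array([ 1.03294974,  2.57940989, -0.89137966]), 'tvec': array([ 0.38818047, -0.28988877,  1.65069059])}
side {'K': array([[476.15196237,   0.        , 276.90041249],
       [  0.        , 476.15196237, 207.42203467],
       [  0.        ,   0.        ,   1.        ]]), 'rvec': array([ 0.46850405, -2.72174361,  1.23078507]), 'tvec': array([0.53302527, 0.18963081, 1.16066635])}
wrist {'K': array([[325.1922621 ,   0.        , 284.12101062],
       [  0.        , 325.1922621 , 210.71419951],
       [  0.        ,   0.        ,   1.        ]]), 'mount': array([[ 4.88894642e-04, -9.66598398e-01, -2.56295333e-01,
         7.30654035e-02],
       [ 9.99999858e-01,  5.26912435e-04, -7.96664655e-05,
        -7.28589625e-04],
       [ 2.12050676e-04, -2.56295258e-01,  9.66598518e-01,
        -1.69796350e-01],
       [ 0.00000000e+00,  0.00000000e+00,  0.00000000e+00,
         1.00000000e+00]])}
```

View pics/scene0.png

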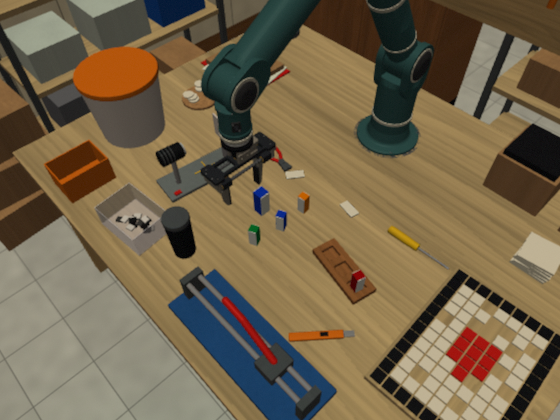

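View pics/wrist0.png

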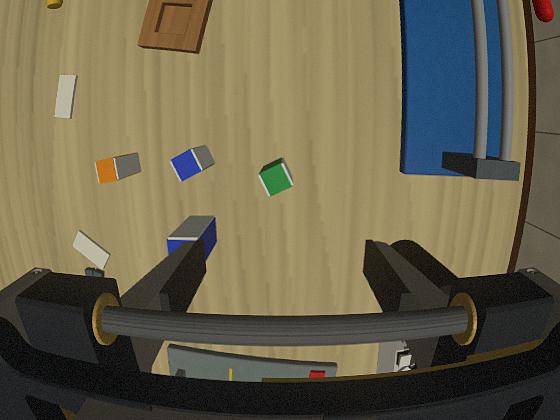

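```bash
python3 - <<'E'
import cv2,numpy as np
w=cv2.imread("pics/wrist0.png");s=cv2.imread("pics/scene0.png")
a=cv2.resize(w[140:270,85:300],None,fx=3.7,fy=3.7,interpolation=cv2.INTER_CUBIC)
cv2.imwrite("pics/a.png",a)
b=cv2.resize(s[135:305,150:380],None,fx=3.4,fy=3.4,interpolation=cv2.INTER_CUBIC)
cv2.imwrite("pics/b.png",b)
E
cat > h.py <<'E'
import numpy as np,cv2
from scipy.spatial.transform import Rotation as R
from rig import bot,camera,get_calibration
def q2R(q): return R.from_quat([q[1],q[2],q[3],q[0]]).as_matrix()
def wray(u,v,P,Q):
    c=get_calibration("wrist");K=c["K"];M=c["mount"]
    x=(u-K[0,2])/K[0,0];y=(v-K[1,2])/K[1,1];r=np.hypot(x,y)
    d=np.array([np.sin(r)*x/r,np.sin(r)*y/r,np.cos(r)])
    T=q2R(Q);return np.array(P)+T@M[:3,3],T@M[:3,:3]@d
def w2p(u,v,z,P,Q):
    o,d=wray(u,v,P,Q);return o+d*(z-o[2])/d[2]
def s2p(n,u,v,z):
    c=get_calibration(n);Rm=cv2.Rodrigues(c["rvec"])[0]
    o=-Rm.T@c["tvec"];d=Rm.T@np.linalg.inv(c["K"])@[u,v,1];return o+d*(z-o[2])/d[2]
def square(pts):
    "corner pts -> centre and edge directions in deg"
    p=np.array(pts)[:,:2];e=np.roll(p,-1,0)-p
    return p.mean(0).round(4),np.degrees(np.arctan2(e[:,1],e[:,0])).round(1),np.linalg.norm(e,axis=1).round(4)
E
```

```text
(no output)
```

View pics/a.png

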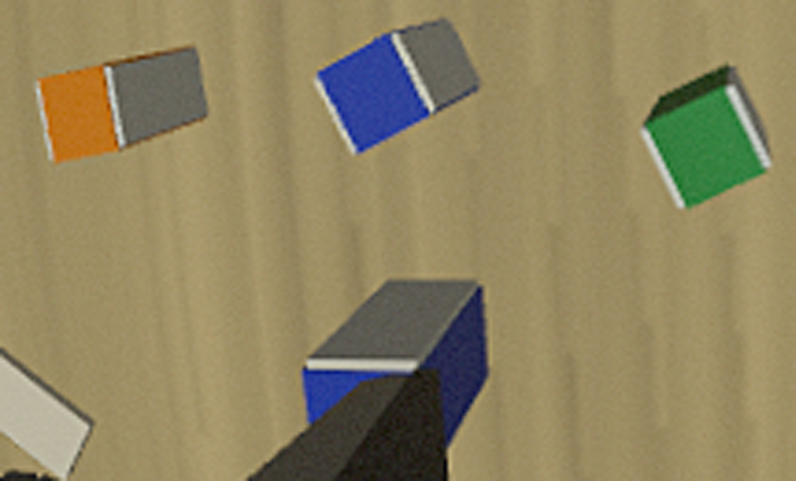

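View pics/b.png

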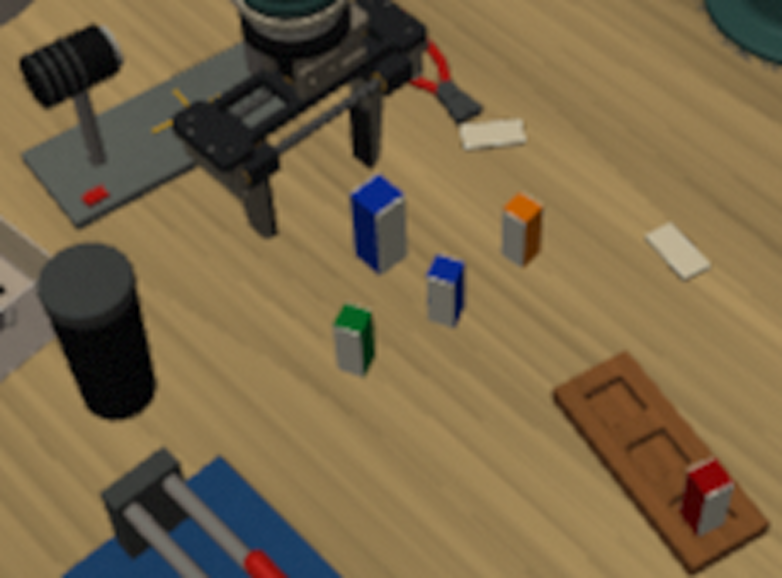

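```bash
python3 - <<'E'
from h import *
s=bot.sense();P,Q=s['position'],s['orientation']
B={'amber':[(36,82),(112,66),(124,150),(52,162)],'blue':[(316,75),(398,32),(436,110),(356,154)],'green':[(643,128),(735,82),(771,165),(685,209)]}
for k,c in B.items():
    print(k,*square([w2p(85+x/3.7,140+y/3.7,.064,P,Q) for x,y in c]))
f=lambda x,y,z:s2p("scene",150+x/3.4,135+y/3.4,z)
print('tray',*square([f(*p,.018) for p in [(555,393),(627,353),(767,522),(692,562)]]))
print('tray corners',[w2p(u,v,.018,P,Q)[:2].round(4) for u,v in[(138,45),(202,52)]])
print('cross',f(187,113,.014),'base',f(25,157,.014),f(80,222,.014))
print('crossw',w2p(230,375,.014,P,Q))
print('tumbler',f(88,285,.158),'bigblue',f(378,195,.09))
E
```

```text
amber [0.4535 0.0331] [   6.7  -85.8 -173.9   97.5] [0.0283 0.0251 0.0268 0.0248]
blue [0.5494 0.0361] [  24.2  -65.4 -153.7  115.3] [0.027  0.0239 0.0267 0.0249]
green [0.641  0.0203] [  26.6  -66.7 -152.4  116.5] [0.0276 0.0245 0.0263 0.0249]
tray [0.5315 0.2706] [ 169.    77.6  -14.4 -101.4] [0.0749 0.1907 0.0714 0.1863]
tray corners [array([0.4742, 0.1803]), array([0.5554, 0.162 ])]
cross [ 0.5692127  -0.30349894  0.014     ] base [ 0.71545501 -0.36587629  0.014     ] [ 0.72499264 -0.26340142  0.014     ]
crossw [ 0.56593915 -0.28484884  0.014     ]
tumbler [ 0.80840147 -0.08965556  0.158     ] bigblue [ 0.54795919 -0.04606888  0.09      ]
```

```bash
python3 -m jog '[[-0.5,0.012,-0.033,0.03,-8],[-0.5,0.024,-0.066,0.06,-17],[-0.5,0.036,-0.1,0.08,-25.5],[-0.5,0.036,-0.1,0.08,-25.5],[-0.5,0.036,-0.1,0.08,-25.5]]' 20
python3 - <<'E'
from h import *
s=bot.sense();print(s['t'],s['position'],s['orientation'],s['joint_velocities'])
p,d=camera("wrist");cv2.imwrite("pics/w1.png",cv2.resize(p[...,::-1],(800,600),interpolation=cv2.INTER_CUBIC))
E
```

```text
t: 0.78
position: [0.5511, 0.0357, 0.1351]
orientation: [0.001, 0.534, 0.845, 0.0]
contact_force: [1.2, 0.5, 0.4]
finger_gap: 0.069
finger_force: 0.0
0.775 [0.55108184 0.0356502  0.13509804] [6.60748278e-04 5.34249032e-01 8.45326809e-01 3.47372805e-04] [ 0.00057426  0.00184546  0.00736684 -0.02086695  0.0001116   0.00046682
  0.00129522]
```

View pics/w1.png

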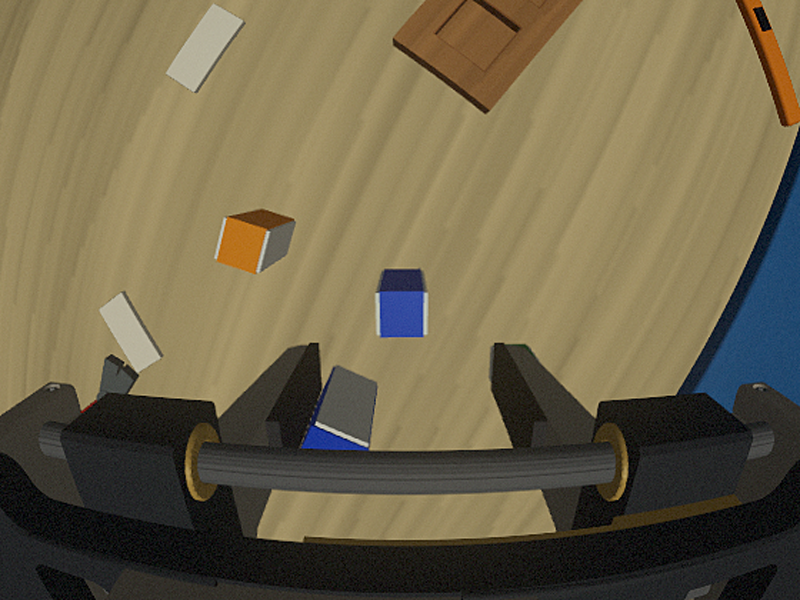

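```bash
cat >> h.py <<'E'
def rel(p,ang=None):
    "tool-frame shift (x,y) to world p, and tool-z turn (deg) so tool y lies along world ang"
    s=bot.sense();T=q2R(s['orientation']);d=np.array([p[0],p[1],s['position'][2]])-s['position']
    t=None
    if ang is not None:
        c=np.degrees(np.arctan2(T[1,1],T[0,1]));t=-((ang-c+90)%180-90)
    return (T.T@d)[:2].round(4),None if t is None else round(t,1)
E
python3 - <<'E'
from h import *
s=bot.sense();P,Q=s['position'],s['orientation']
f=lambda pts,z:square([w2p(x*.7,y*.7,z,P,Q) for x,y in pts])
b=f([(375,292),(428,292),(427,337),(377,337)],.064);print(b,rel(b[0]))
print('amber',f([(224,215),(270,230),(260,273),(214,261)],.064))
print('tray',[w2p(x*.7,y*.7,.018,P,Q)[:2].round(4) for x,y in[(395,40),(486,110),(436,32),(479,70),(519,34)]])
E
```

```text
(array([0.5487, 0.0359]), array([  25.4,  -65.1, -154.6,  116.9]), array([0.0283, 0.0255, 0.0275, 0.0255])) (array([ 0.0015, -0.0024]), None)
amber (array([0.4529, 0.0341]), array([   6.2,  -81.5, -169.5,   98. ]), array([0.0279, 0.0245, 0.0281, 0.0266]))
tray [array([0.4756, 0.1797]), array([0.5451, 0.1635]), array([0.4959, 0.1957]), array([0.5303, 0.1849]), array([0.5424, 0.2199])]
```

```bash
python3 -m jog '[[-0.5,0.0015,-0.0024,0.03,0],[-0.5,0.0015,-0.0024,0.06,0],[-0.5,0.0015,-0.0024,0.09,0],[-0.5,0.0015,-0.0024,0.107,0],[-0.5,0.0015,-0.0024,0.107,0],[1,0.0015,-0.0024,0.107,0],[1,0.0015,-0.0024,0.107,0],[1,0.0015,-0.0024,0.107,0],[1,0.0015,-0.0024,0.107,0],[1,0.0015,-0.0024,0.107,0],[1,0.0015,-0.0024,0.107,0]]' 20
python3 - <<'E'
from h import *
print(rel((.5192,.2078),-12.7),bot.sense()['position'])
E
```

```text
t: 2.2
position: [0.5475, 0.0363, 0.0279]
orientation: [0.0, 0.534, 0.846, 0.0]
contact_force: [0.2, -0.8, 2.7]
finger_gap: 0.0275
finger_force: 20.0
(array([0.167 , 0.0483]), np.float64(38.2)) [0.5474656  0.03630653 0.02790821]
```

```bash
python3 -m jog '[[1,0,0,-0.03,0],[1,0,0,-0.07,0],[1,0.02,0.01,-0.1,8],[1,0.04,0.02,-0.1,17],[1,0.06,0.03,-0.1,26],[1,0.08,0.03,-0.1,34],[1,0.08,0.03,-0.1,38],[1,0.08,0.03,-0.1,38],[1,0.08,0.03,-0.1,38]]'
python3 - <<'E'
from h import *
s=bot.sense();print(repr(s['position']),s['orientation'])
p,d=camera("wrist");cv2.imwrite("pics/w2.png",cv2.resize(p[...,::-1],(800,600),interpolation=cv2.INTER_CUBIC))
E
```

```text
t: 3.32
position: [0.5397, 0.121, 0.1273]
orientation: [-0.0, 0.78, 0.626, -0.0]
contact_force: [-0.4, 0.2, -1.6]
finger_gap: 0.0283
finger_force: 20.0
array([0.53970392, 0.12104314, 0.12734601]) [-3.19929259e-05  7.79691677e-01  6.26163570e-01 -2.66671240e-04]
```

View pics/w2.png

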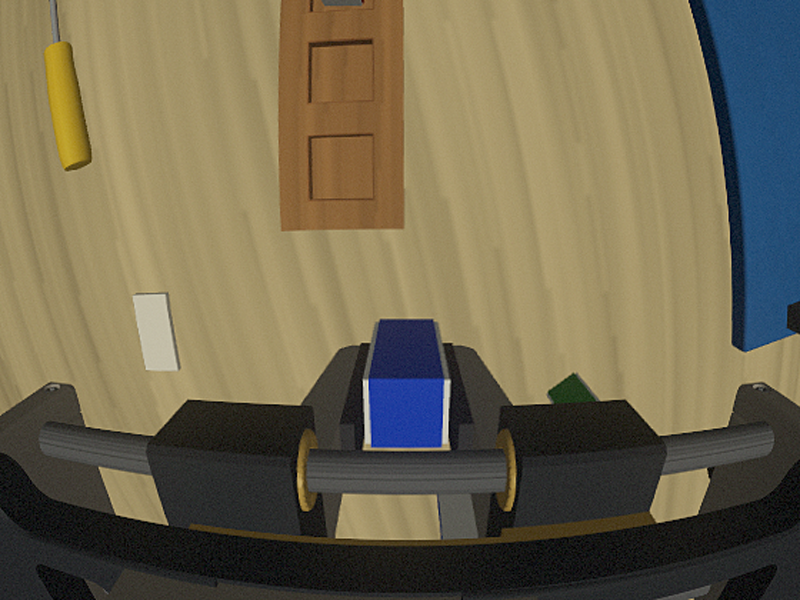

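```bash
python3 - <<'E'
from h import *
s=bot.sense();P,Q=s['position'],s['orientation']
f=lambda pts,z:square([w2p(x*.7,y*.7,z,P,Q) for x,y in pts])
h0=f([(308,135),(374,133),(375,199),(309,200)],.018);h1=f([(308,40),(373,39),(374,102),(309,104)],.018)
print(h0,h1,f([(281,231),(403,229)],.018))
v=h1[0]-h0[0];a=np.degrees(np.arctan2(v[1],v[0]))-90;print(np.linalg.norm(v),a)
print(rel(h0[0],a),rel(h1[0],a))
# fit of block in hand: bottom/top corners
b=[w2p(x*.7,y*.7,P[2]+.036,P,Q) for x,y in[(362,380),(450,380),(448,447),(364,447)]]
T=q2R(Q);print([(T.T@(q-P)).round(4) for q in b])
E
```

```text
(array([0.5187, 0.2095]), array([ -12.6, -101.9,  167.3,   77.6]), array([0.0398, 0.0398, 0.0402, 0.0398])) (array([0.5312, 0.2676]), array([ -14.6, -101.3,  167.1,   79.2]), array([0.0397, 0.0402, 0.0392, 0.0414])) (array([0.5098, 0.1723]), array([-12.3, 167.7]), array([0.0753, 0.0753]))
0.05942945397696331 -12.141891918487488
(array([ 0.0818, -0.0397]), np.float64(-0.3)) (array([ 0.1413, -0.0401]), np.float64(-0.3))
[array([ 0.0116, -0.0148, -0.036 ]), array([ 0.0116,  0.013 , -0.036 ]), array([-0.0137,  0.0133, -0.036 ]), array([-0.0137, -0.0151, -0.036 ])]
```

```bash
python3 -m jog '[[1,0.05,-0.015,0,0],[1,0.1,-0.03,0,0],[1,0.142,-0.04,0,0],[1,0.142,-0.04,0,0],[1,0.142,-0.04,0.03,0],[1,0.142,-0.04,0.06,0],[1,0.142,-0.04,0.08,0],[1,0.142,-0.04,0.087,0],[1,0.142,-0.04,0.091,0],[1,0.142,-0.04,0.091,0],[1,0.142,-0.04,0.091,0]]'
python3 - <<'E'
from h import *
p,d=camera("wrist");cv2.imwrite("pics/w3.png",cv2.resize(p[150:360,140:420,::-1],(800,600),interpolation=cv2.INTER_CUBIC))
print(rel((.5312,.2676),-12.4))
E
```

```text
t: 4.75
position: [0.5321, 0.269, 0.0374]
orientation: [0.0, 0.78, 0.626, 0.001]
contact_force: [0.4, 0.5, -1.8]
finger_gap: 0.0282
finger_force: 20.0
(array([-0.0015, -0.0005]), np.float64(-0.1))
```

View pics/w3.png

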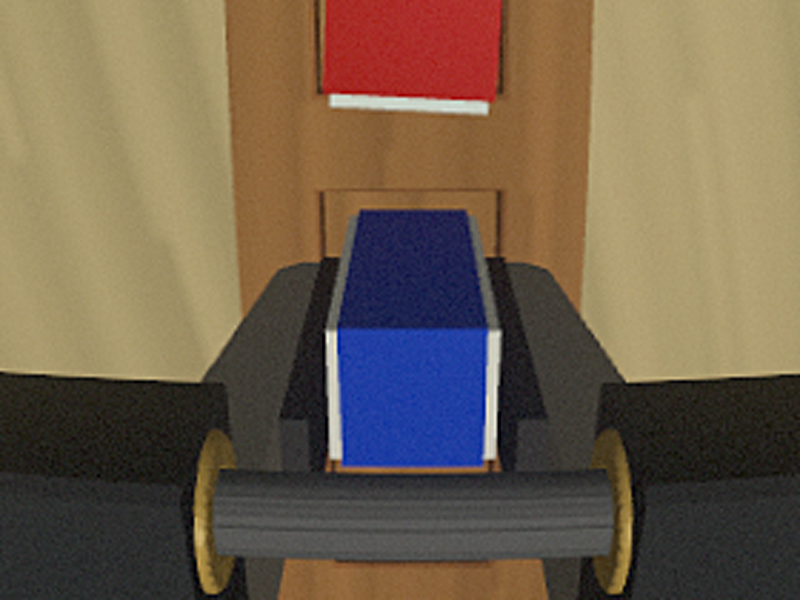

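```bash
python3 -m jog '[[1,-0.001,0,0.0015,0],[1,-0.001,0,0.0025,0],[1,-0.001,0,0.003,0],[1,-0.001,0,0.003,0],[1,-0.001,0,0.003,0]]'
```

```text
t: 5.42
position: [0.5313, 0.2677, 0.0339]
orientation: [0.0, 0.78, 0.626, -0.0]
contact_force: [-2.3, -1.2, 4.5]
finger_gap: 0.0279
finger_force: 20.0
```

```bash
python3 -m jog '[[0.1,0,0,0,0],[-0.3,0,0,0,0],[-0.3,0,0,0,0],[-0.3,0,0,0,0],[-0.3,0,0,-0.03,0],[-0.3,0,0,-0.08,0],[-0.3,0,0,-0.105,0],[-0.3,0,0,-0.105,0],[-0.3,0,0,-0.105,0]]'
python3 - <<'E'
from h import *
s=bot.sense();print(s['position']);print(rel((.6405,.0205),26))
p,d=camera("wrist");cv2.imwrite("pics/w4.png",cv2.resize(p[150:360,140:420,::-1],(800,600),interpolation=cv2.INTER_CUBIC))
E
```

```text
t: 6.55
position: [0.5307, 0.2674, 0.1376]
orientation: [-0.0, 0.78, 0.626, -0.001]
contact_force: [-0.6, -0.5, -0.2]
finger_gap: 0.0596
finger_force: 0.0
[0.5306793  0.26737456 0.13758826]
(array([-0.2172,  0.1607]), np.float64(-38.5))
```

```bash
python3 -m jog '[[-0.3,-0.044,0.032,0,-8],[-0.3,-0.088,0.064,0,-16],[-0.3,-0.13,0.096,0,-24],[-0.3,-0.174,0.128,0,-32],[-0.3,-0.217,0.16,0,-38.5],[-0.3,-0.217,0.16,0,-38.5],[-0.3,-0.217,0.16,0,-38.5]]'
python3 - <<'E'
from h import *
s=bot.sense();print(s['position'],s['orientation'])
p,d=camera("wrist");a=p[150:360,140:420,::-1];a=cv2.resize(a,(796,597),interpolation=cv2.INTER_CUBIC)
b=cv2.imread("pics/w4.png");cv2.imwrite("pics/w5.png",np.hstack([cv2.resize(b,(320,600)),cv2.resize(a[:, 200:680],(480,600))]) if 0 else a)
hsv=cv2.cvtColor(p,cv2.COLOR_RGB2HSV);m=cv2.inRange(hsv,(45,120,60),(80,255,255));print(cv2.boundingRect(m))
E
```

```text
t: 7.48
position: [0.6396, 0.0216, 0.137]
orientation: [-0.001, 0.53, 0.848, -0.0]
contact_force: [0.7, 0.3, -0.5]
finger_gap: 0.0595
finger_force: 0.0
[0.63957339 0.02162894 0.13703748] [-1.29964528e-03  5.30260528e-01  8.47833642e-01 -4.47033222e-04]
(269, 192, 30, 47)
```

View pics/w5.png

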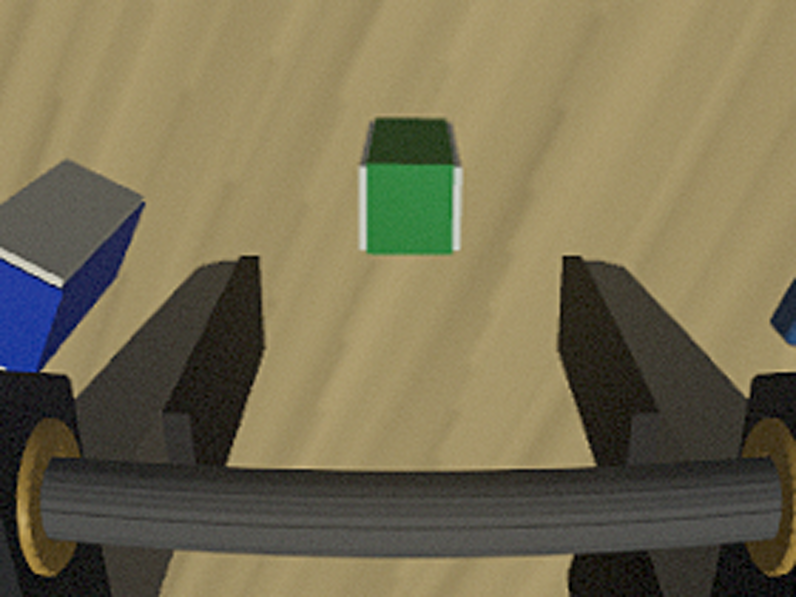

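```bash
python3 - <<'E'
from h import *
s=bot.sense();P,Q=s['position'],s['orientation']
g=square([w2p(140+x/2.843,150+y/2.843,.064,P,Q) for x,y in[(359,165),(462,165),(461,253),(361,253)]]);print(g,rel(g[0],26))
E
```

```text
(array([0.6402, 0.0213]), array([  26.1,  -63.6, -153.9,  116.5]), array([0.028 , 0.0254, 0.028 , 0.0254])) (array([-0.0016, -0.0001]), np.float64(0.1))
```

```bash
python3 -m jog '[[-0.3,-0.001,0,0.04,0],[-0.3,-0.001,0,0.08,0],[-0.3,-0.001,0,0.1,0],[-0.3,-0.001,0,0.109,0],[-0.3,-0.001,0,0.109,0],[1,-0.001,0,0.109,0],[1,-0.001,0,0.109,0],[1,-0.001,0,0.109,0],[1,-0.001,0,0.109,0],[1,-0.001,0,0.109,0]]' 20
python3 -m jog '[[1,0,0,-0.03,0],[1,0,0,-0.07,0],[1,0,0,-0.1,0],[1,0,0,-0.1,0],[1,0,0,-0.1,0]]'
python3 - <<'E'
from h import *
print(rel((.5187,.2088),-12.4))
E
```

```text
t: 8.78
position: [0.6412, 0.0202, 0.0301]
orientation: [0.0, 0.53, 0.848, 0.0]
contact_force: [-1.5, 0.2, 4.9]
finger_gap: 0.0278
finger_force: 20.0
t: 9.4
position: [0.64, 0.0202, 0.1282]
orientation: [-0.001, 0.53, 0.848, -0.001]
contact_force: [-1.0, -0.3, -1.5]
finger_gap: 0.0284
finger_force: 20.0
(array([ 0.2227, -0.0264]), np.float64(38.4))
```

```bash
python3 -m jog '[[1,0.045,-0.005,0,8],[1,0.09,-0.01,0,16],[1,0.135,-0.016,0,24],[1,0.18,-0.021,0,32],[1,0.222,-0.026,0,38.4],[1,0.222,-0.026,0,38.4],[1,0.222,-0.026,0,38.4],[1,0.222,-0.026,0.04,38.4],[1,0.222,-0.026,0.07,38.4],[1,0.222,-0.026,0.079,38.4],[1,0.222,-0.026,0.079,38.4],[1,0.222,-0.026,0.079,38.4]]'
python3 - <<'E'
from h import *
p,d=camera("wrist");cv2.imwrite("pics/w6.png",cv2.resize(p[150:360,140:420,::-1],(800,600),interpolation=cv2.INTER_CUBIC))
s=bot.sense();print(s['position'],rel((.5187,.2088),-12.4))
E
```

```text
t: 10.9
position: [0.5214, 0.2084, 0.0516]
orientation: [0.0, 0.78, 0.626, 0.001]
contact_force: [-0.3, 0.8, -0.9]
finger_gap: 0.0278
finger_force: 20.0
[0.52136559 0.20859275 0.05177501] (array([-0.0004, -0.0026]), np.float64(-0.0))
```

View pics/w6.png

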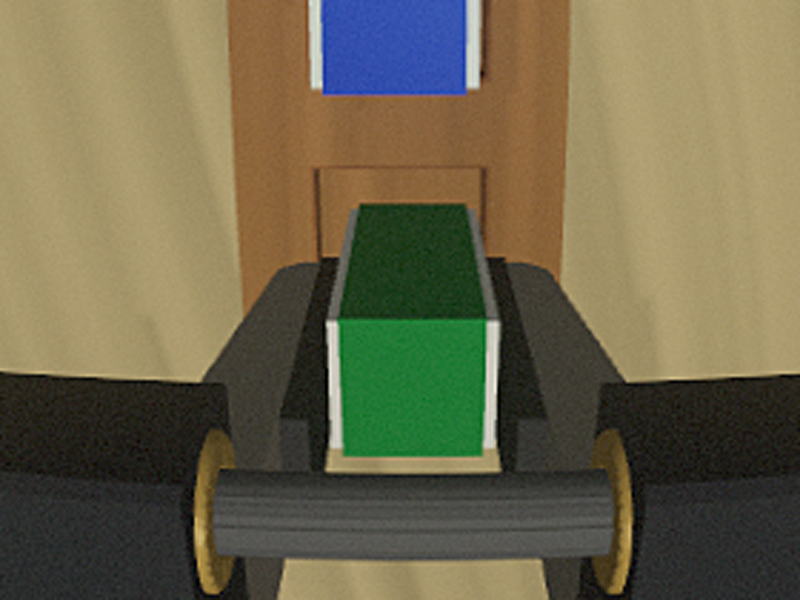

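```bash
python3 -m jog '[[1,0,-0.0026,0,0],[1,0,-0.0026,0,0],[1,0,-0.0026,0.008,0],[1,0,-0.0026,0.012,0],[1,0,-0.0026,0.014,0],[1,0,-0.0026,0.014,0],[1,0,-0.0026,0.014,0]]'
python3 - <<'E'
from h import *
p,d=camera("wrist");cv2.imwrite("pics/w7.png",cv2.resize(p[150:360,140:420,::-1],(800,600),interpolation=cv2.INTER_CUBIC))
print(rel((.5187,.2088),-12.4))
E
```

```text
t: 11.82
position: [0.5178, 0.209, 0.0366]
orientation: [0.0, 0.779, 0.627, 0.0]
contact_force: [0.3, 0.4, -0.7]
finger_gap: 0.0278
finger_force: 20.0
(array([-0.0001,  0.0009]), np.float64(-0.0))
```

```bash
python3 -m jog '[[1,0,0.0004,0.001,0],[1,0,0.0004,0.0017,0],[1,0,0.0004,0.0017,0],[1,0,0.0004,0.0017,0]]'
```

```text
t: 12.38
position: [0.5182, 0.2091, 0.0361]
orientation: [-0.0, 0.779, 0.627, 0.0]
contact_force: [-2.8, -1.4, 9.4]
finger_gap: 0.0279
finger_force: 20.0
```

```bash
python3 -m jog '[[0.1,0,0,-0.001,0],[-0.3,0,0,-0.001,0],[-0.3,0,0,-0.001,0],[-0.3,0,0,-0.001,0],[-0.3,0,0,-0.03,0],[-0.3,0,0,-0.08,0],[-0.3,-0.02,0,-0.12,0],[-0.3,-0.06,0,-0.12,0],[-0.3,-0.08,0,-0.12,0],[-0.3,-0.08,0,-0.12,0],[-0.3,-0.08,0,-0.12,0]]'
python3 - <<'E'
from h import *
p,d=camera("wrist");cv2.imwrite("pics/w8.png",cv2.resize(p[0:210,140:420,::-1],(800,600),interpolation=cv2.INTER_CUBIC))
s=bot.sense();print(s['position'],rel((.4530,.0338),6))
E
```

```text
t: 13.75
position: [0.501, 0.1321, 0.1544]
orientation: [-0.0, 0.779, 0.627, -0.0]
contact_force: [1.1, 0.6, 0.5]
finger_gap: 0.0597
finger_force: 0.0
[0.50096543 0.13228682 0.15440558] (array([-0.1064, -0.0259]), np.float64(-18.3))
```

View pics/w8.png

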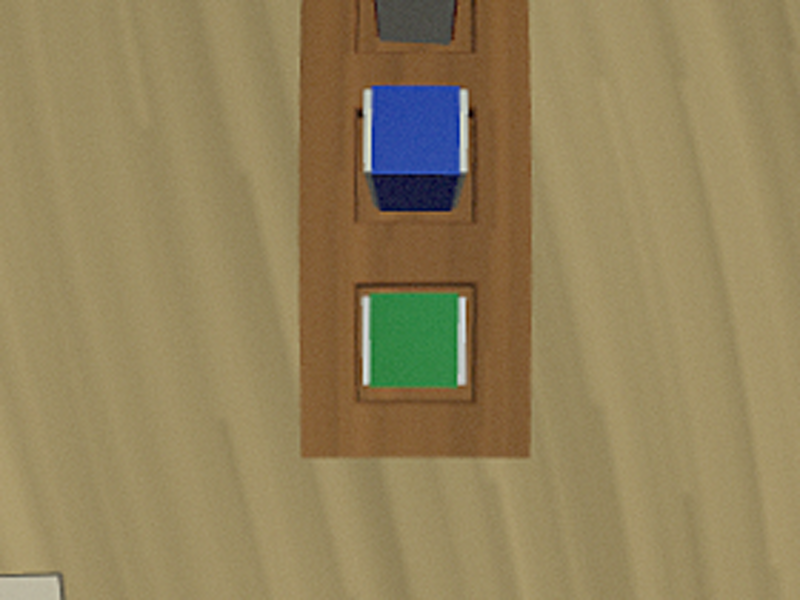

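```bash
python3 -m jog '[[-0.3,-0.04,-0.009,0,-7],[-0.3,-0.08,-0.018,0,-14],[-0.3,-0.106,-0.026,0.02,-18.3],[-0.3,-0.106,-0.026,0.02,-18.3],[-0.3,-0.106,-0.026,0.02,-18.3]]'
cat >> h.py <<'E'
def wshot(name):
    s=bot.sense();p,d=camera("wrist");cv2.imwrite(f"pics/{name}.png",p[...,::-1]);np.save(f"pics/{name}.npy",d)
    return s['position'],s['orientation'],p,d
E
python3 - <<'E'
from h import *
P,Q,p,d=wshot("w9");T=q2R(Q);print(P)
hsv=cv2.cvtColor(p,cv2.COLOR_RGB2HSV)
m=cv2.inRange(hsv,(8,170,150),(20,255,255))
c=max(cv2.findContours(m,0,1)[0],key=cv2.contourArea);r=cv2.minAreaRect(c);print(r,cv2.contourArea(c))
pts=[w2p(u,v,.064,P,Q) for u,v in cv2.boxPoints(r)];g=square(pts);print(g,rel(g[0]),np.degrees(np.arctan2(T[1,1],T[0,1])))
print([((T.T@(q-P))[:2]*1e3).round(1) for q in pts])
E
```

```text
t: 14.42
position: [0.4539, 0.0345, 0.1352]
orientation: [0.0, 0.67, 0.743, 0.001]
contact_force: [0.9, 0.2, 0.4]
finger_gap: 0.0597
finger_force: 0.0
[0.45391319 0.03449558 0.13524156]
((282.0, 222.5), (31.0, 30.0), 90.0) 883.5
(array([0.4518, 0.0339]), array([   5.9,  -83.4, -174. ,   95.1]), array([0.023 , 0.0251, 0.0236, 0.0252])) (array([-0.0005, -0.0023]), None) 5.933154459839544
[array([ 12.2, -13.7]), array([12.2,  9.2]), array([-13. ,   9.5]), array([-13. , -14.1])]
```

```bash
python3 -m jog '[[-0.3,-0.0005,-0.002,0.04,0],[-0.3,-0.0005,-0.002,0.08,0],[-0.3,-0.0005,-0.002,0.1,0],[-0.3,-0.0005,-0.002,0.107,0],[-0.3,-0.0005,-0.002,0.107,0],[1,-0.0005,-0.002,0.107,0],[1,-0.0005,-0.002,0.107,0],[1,-0.0005,-0.002,0.107,0],[1,-0.0005,-0.002,0.107,0],[1,-0.0005,-0.002,0.107,0],[1,-0.0005,-0.002,0.107,0]]' 20
```

```text
t: 15.85
position: [0.4514, 0.0322, 0.0283]
orientation: [0.0, 0.67, 0.743, 0.0]
contact_force: [0.3, 0.3, 6.4]
finger_gap: 0.0276
finger_force: 20.0
```

```bash
python3 -m jog '[[1,0,0,-0.03,0],[1,0,0,-0.08,0],[1,0,0,-0.13,0],[1,0,0,-0.18,0],[1,0,0,-0.22,0],[1,0,0,-0.22,0]]'
python3 - <<'E'
from h import *
print('j',bot.sense()['joints'])
for n in("scene","side"):
    p,d=camera(n);cv2.imwrite(f"pics/{n}1.png",p[...,::-1]);c=get_calibration(n);K=c["K"];Rm=cv2.Rodrigues(c["rvec"])[0]
    v,u=np.indices(d.shape);X=np.stack([(u-K[0,2])/K[0,0]*d,(v-K[1,2])/K[1,1]*d,d],-1)
    W=(X-c["tvec"])@Rm;ok=d>0;np.save(f"pics/{n}W.npy",W)
    reg=ok&(W[...,0]>.38)&(W[...,0]<.78)&(W[...,1]<-.2)&(W[...,1]>-.42)
    h,e=np.histogram(W[reg][:,2],np.arange(-.01,.2,.005));print(n,reg.sum(),h)
    hsv=cv2.cvtColor(p,cv2.COLOR_RGB2HSV)
    y=reg&(cv2.inRange(hsv,(20,120,100),(35,255,255))>0)&(abs(W[...,2]-.014)<.01)
    vv,uu=np.nonzero(y);q=np.array([s2p(n,a,b,.014)[:2] for a,b in zip(uu,vv)])
    if len(q):print('yellow',len(q),q.mean(0),q.min(0),q.max(0),cv2.minAreaRect(q.astype('f4')*1000))
    b=reg&(abs(W[...,2]-.0145)<.005)&(hsv[...,1]<70)
    m=cv2.morphologyEx(b.astype('u1'),cv2.MORPH_OPEN,np.ones((3,3)));vv,uu=np.nonzero(m)
    q=np.array([s2p(n,a,b,.014)[:2] for a,b in zip(uu,vv)])
    if len(q):print('base',len(q),cv2.minAreaRect(q.astype('f4')*1000))
    for nm,k in(('white',reg&(W[...,2]>.09)&(W[...,2]<.19)&(hsv[...,1]<60)&(hsv[...,2]>110)),('dark',reg&(W[...,2]>.11)&(W[...,2]<.18)&(hsv[...,2]<70))):
        q=W[k]
        if len(q):print(nm,len(q),np.percentile(q,[2,50,98],axis=0).round(3).tolist())
E
```

```text
t: 16.6
position: [0.4524, 0.0324, 0.2504]
orientation: [0.002, 0.67, 0.742, 0.002]
contact_force: [-0.5, -0.1, -2.3]
finger_gap: 0.0277
finger_force: 20.0
j [-1.28990589e-01  8.92642872e-02 -1.73052333e-02  2.02479427e+00
  1.87115818e-03  1.02175623e+00 -4.44284442e-02]
scene 6022 [ 150 1697 1240  255 1247  437   29   16   13   13   12   16   11   17
   16   12   15   12   15   13    9   13   18   19   12   21   27   28
   49   47   52   64   88   77  156   51   17   25   12    0    0]
yellow 67 [ 0.56496683 -0.30381419] [ 0.5198548  -0.33549533] [ 0.6059919  -0.27050833] ((562.9637451171875, -305.6263732910156), (54.548519134521484, 68.09540557861328), 45.75679016113281)
base 1402 ((596.28125, -301.3333435058594), (112.01519012451172, 257.6861877441406), 83.58387756347656)
white 41 [[0.487, -0.327, 0.153], [0.493, -0.3, 0.179], [0.632, -0.261, 0.183]]
dark 434 [[0.637, -0.331, 0.128], [0.677, -0.299, 0.156], [0.709, -0.286, 0.167]]
side 4795 [  11 1475 1587  141  765  357   12    3   10    6    5    9    6    7
    7    6    8    8    8    9    4    8   11    8    9    4   16   18
   19   23   27   29   38   44   67   30    0    0    0    0    0]
yellow 23 [ 0.57657341 -0.30036735] [ 0.56243166 -0.31203374] [ 0.60719803 -0.2741402 ] ((577.6135864257812, -302.63958740234375), (29.62542724609375, 53.824806213378906), 45.54694747924805)
base 994 ((593.6138916015625, -302.6845703125), (114.74140930175781, 258.798583984375), 82.41287231445312)
white 28 [[0.493, -0.272, 0.104], [0.495, -0.26, 0.124], [0.497, -0.252, 0.162]]
dark 239 [[0.657, -0.322, 0.127], [0.681, -0.298, 0.154], [0.704, -0.289, 0.167]]
```

```bash
python3 -m jog '[[1,-0.04,0.019,-0.01,-8],[1,-0.08,0.037,-0.02,-17],[1,-0.12,0.056,-0.02,-26],[1,-0.16,0.075,-0.02,-35],[1,-0.2,0.093,-0.02,-44],[1,-0.24,0.112,-0.02,-53],[1,-0.28,0.13,-0.02,-62],[1,-0.32,0.149,-0.02,-71],[1,-0.364,0.168,-0.02,-77],[1,-0.364,0.168,-0.02,-77],[1,-0.364,0.168,-0.02,-77],[1,-0.364,0.168,-0.02,-77]]'
python3 - <<'E'
from h import *
P,Q,p,d=wshot("w10");T=q2R(Q);print(P,np.degrees(np.arctan2(T[1,0],T[0,0])))
hsv=cv2.cvtColor(p,cv2.COLOR_RGB2HSV)
# 3D from depth (z along axis)
c=get_calibration("wrist");K=c["K"];M=c["mount"];v,u=np.indices(d.shape)
x=(u-K[0,2])/K[0,0];y=(v-K[1,2])/K[1,1];r=np.hypot(x,y)+1e-9;t=np.tan(r)/r
X=np.stack([x*t*d,y*t*d,d],-1);W=P+(X@M[:3,:3].T+M[:3,3])@T.T
ok=d>0;reg=ok&(W[...,0]>.38)&(W[...,0]<.8)&(W[...,1]<-.2)&(W[...,1]>-.42)
yl=reg&(cv2.inRange(hsv,(20,110,90),(36,255,255))>0)&(abs(W[...,2]-.014)<.01)
vv,uu=np.nonzero(yl);q=np.array([w2p(a,b,.014,P,Q)[:2] for a,b in zip(uu,vv)])
print('yellow',len(q),q.mean(0),cv2.minAreaRect(q.astype('f4')*1000),uu.min(),uu.max(),vv.min(),vv.max())
np.save("pics/q.npy",q)
b=reg&(abs(W[...,2]-.014)<.005)&(hsv[...,1]<70);vv,uu=np.nonzero(b);print('base px',len(vv))
s=reg&(W[...,2]>.172)&(W[...,2]<.19);q=W[s];print('screen top',len(q),np.percentile(q,[2,50,98],axis=0).round(4).tolist())
if len(q)>5:print(cv2.minAreaRect(q[:,:2].astype('f4')*1000))
s=reg&(W[...,2]>.14)&(W[...,2]<.17)&(hsv[...,2]<80);q=W[s];print('lamp',len(q),np.percentile(q,[2,50,98],axis=0).round(4).tolist() if len(q) else 0)
E
```

```text
t: 18.2
position: [0.6552, -0.3108, 0.2672]
orientation: [-0.001, 0.061, 0.998, 0.001]
contact_force: [0.0, -0.1, -1.4]
finger_gap: 0.028
finger_force: 20.0
[ 0.6551725  -0.31077066  0.26718103] 172.98432322459706
yellow 369 [ 0.56333993 -0.30397179] ((563.1947021484375, -303.4512634277344), (56.47032165527344, 71.96208190917969), 45.25852584838867) 253 307 78 146
base px 11590
screen top 837 [[0.4864, -0.3334, 0.1724], [0.4927, -0.2957, 0.1792], [0.4985, -0.2571, 0.1812]]
((492.15032958984375, -295.3328857421875), (80.09016418457031, 6.528188705444336), 83.20150756835938)
lamp 1967 [[0.6314, -0.3388, 0.1456], [0.6486, -0.3146, 0.1605], [0.675, -0.2906, 0.165]]
```

```bash
python3 - <<'E'
from h import *
print(rel((.563,-.3037),83.2))
E
```

```text
(array([ 0.0925, -0.0041]), np.float64(-0.2))
```

```bash
python3 -m jog '[[1,0.03,-0.001,0,0],[1,0.06,-0.002,0,0],[1,0.085,-0.004,0,-0.2],[1,0.092,-0.004,0,-0.2],[1,0.092,-0.004,0,-0.2],[1,0.092,-0.004,0.03,-0.2],[1,0.092,-0.004,0.06,-0.2],[1,0.092,-0.004,0.09,-0.2],[1,0.092,-0.004,0.115,-0.2],[1,0.092,-0.004,0.13,-0.2],[1,0.092,-0.004,0.13,-0.2],[1,0.092,-0.004,0.13,-0.2],[1,0.092,-0.004,0.13,-0.2]]'
python3 - <<'E'
from h import *
P,Q,p,d=wshot("w11");T=q2R(Q);print(P,np.degrees(np.arctan2(T[1,0],T[0,0])),rel((.563,-.3037),83.2))
# block in hand: amber pixels in top-face plane, tool frame
hsv=cv2.cvtColor(p,cv2.COLOR_RGB2HSV);m=cv2.inRange(hsv,(8,170,150),(20,255,255))
c=max(cv2.findContours(m,0,1)[0],key=cv2.contourArea)
q=np.array([(T.T@(w2p(a,b,P[2]+.036,P,Q)-P))[:2] for a,b in c[:,0]])*1e3;print('amber top in tool mm',q.min(0),q.max(0))
for n in("scene","side"):
    p,d=camera(n);cv2.imwrite(f"pics/{n}2.png",p[...,::-1]);g=get_calibration(n);K=g["K"];Rm=cv2.Rodrigues(g["rvec"])[0]
    v,u=np.indices(d.shape);W=(np.stack([(u-K[0,2])/K[0,0]*d,(v-K[1,2])/K[1,1]*d,d],-1)-g["tvec"])@Rm
    hsv=cv2.cvtColor(p,cv2.COLOR_RGB2HSV);m=(cv2.inRange(hsv,(8,150,40),(22,255,255))>0)&(np.linalg.norm(W-[.563,-.304,.14],axis=-1)<.06)
    if m.any():print(n,m.sum(),np.percentile(W[m],[3,50,97],axis=0).round(3).tolist())
E
```

```text
t: 19.88
position: [0.5643, -0.3056, 0.1391]
orientation: [0.001, 0.06, 0.998, -0.0]
contact_force: [-0.2, -0.4, -1.1]
finger_gap: 0.028
finger_force: 20.0
[ 0.56434045 -0.30557193  0.13911992] 173.09509802035507 (array([0.0014, 0.0016]), np.float64(-0.1))
amber top in tool mm [-11.26800602 -10.89479385] [14.15300796 12.89773352]
scene 63 [[0.565, -0.321, 0.114], [0.574, -0.307, 0.157], [0.577, -0.294, 0.176]]
side 56 [[0.549, -0.318, 0.114], [0.551, -0.307, 0.153], [0.557, -0.296, 0.177]]
```

```bash
python3 -m jog '[[1,0,0.0015,0.0035,0],[1,0,0.0015,0.0035,0],[1,0,0.0015,0.0035,0],[1,0,0.0015,0.0035,0],[1,0,0.0015,0.0035,0],[1,0,0.0015,0.0035,0],[1,0,0.0015,0.0035,0],[1,0,0.0015,0.0035,0]]'
python3 - <<'E'
from h import *
s=bot.sense();print(s['position'],s['joint_velocities'].max(),s['contact_force'])
# tray check before sign-off
p,d=camera("scene");hsv=cv2.cvtColor(p,cv2.COLOR_RGB2HSV)
for n,lo,hi in(("green",(45,120,40),(85,255,255)),("blue",(110,120,60),(130,255,255))):
    m=cv2.inRange(hsv,lo,hi);k,_,st,ce=cv2.connectedComponentsWithStats(m)
    print(n,[(st[i,4],ce[i].round(),s2p("scene",*ce[i],.05)[:2].round(3)) for i in range(1,k) if st[i,4]>25])
from rig import ticket
print(ticket.sign_off())
E
```

```text
t: 21.02
position: [0.5638, -0.3037, 0.1344]
orientation: [0.0, 0.06, 0.998, -0.0]
contact_force: [0.2, -0.4, -1.3]
finger_gap: 0.028
finger_force: 20.0
[ 0.56377205 -0.30373364  0.13441511] 0.0024208117069119814 [ 0.22998247 -0.38022981 -1.29638997]
green [(np.int32(122), array([333., 247.]), array([0.517, 0.215]))]
blue [(np.int32(184), array([259., 198.]), array([ 0.547, -0.061])), (np.int32(120), array([345., 262.]), array([0.528, 0.27 ]))]
the job is handed in; nothing more can be done
None
```

The job is handed in at 21 s: the green block stands in the tray's end pocket and the blue in the middle one, and the amber is held still at the centre of the beam, within about 2 mm by my measurements. I don't have the judge's result.

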